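Square a carton into the zero corner of a parcel dimensioner and take the measurement

ROBOT

A 7-joint arm with a two-finger parallel gripper is mounted at the origin on the work surface. World frame = base frame: x ahead of the robot, y to its left, z up, the work surface at z = 0. Lengths are in m, angles in rad, forces in N, time in s.
With the tool pointing down it reaches from about 0.4 to 0.85 m from the base axis. Payload 10.4 kg.
Tool frame: the origin (TCP) lies midway between the tips of the shut fingers; the grasp point (between the pads) lies 19 mm behind it (manip.pinch_z is the distance from the TCP to the grasp point, in m); y points along the fingers, x is the direction in which the jaws open and shut, and the axes are right-handed (so a half turn about y gives the same grasp; the last joint's range is limited). The gripper opens to 85 mm and grips with 20 to 120 N. Pads are 22 mm wide; open, the fingers measure 114 mm over their backs; the gripper's body (76 mm by 85 mm) begins 54 mm behind the grasp point. The pads swing forward as they close: fully open they stand 13 mm farther back than shut.
Start: joints at [1.085, 0.332, -0.065, 1.46, 0.022, 1.35, -0.088], TCP at [0.279, -0.559, 0.231] pointing down, gripper open.
Joint ranges: [-2.6, 2.6], [-0.5, 2.12], [-1.47, 1.34], [0.16, 2.42], [-1.27, 4.41], [0.06, 2.06], [-2.6, 2.6]. Speed limits (rad/s): [2.22, 2.22, 2.79, 2.79, 3.14, 3.14, 3.14].

INTERFACE

Orientations are given as a unit quaternion [x, y, z, w].
In Python, from workcell import manip gives the robot as it stands.
- The arm moves only by the shell command python3 -m pendant 'ROWS' [OPENING] [FORCE]. ROWS is a JSON object of lists of equal length, an entry for each row: "offset": the shift along the tool's x, y, z scaled (see below), a list of three; "turn": the turn, a rotation vector about the tool's x, y, z scaled (see below), a list of three. A call has 1 to 12 rows; each row is the pose to reach, as a shift and turn from the pose measured when the call began, along the tool's axes at that moment; what a row does not reach only later rows make up. The controller multiplies each number of a shift by 200 mm and each number of a turn by 45 degrees. A row lasts 1/8 s, in which the tool goes at most 62.5 mm and 10.7 degrees, less where a joint would pass 70% of its speed; a pose out of reach is approached as far as the arm can. A call with a number of a shift or a turn outside -1 to 1 is refused whole. A call with a gripper value outside its range is refused whole. OPENING is the opening in per cent of the stroke, from 0 (shut) to 100 (fully open), set as the call begins (- or left out, the last holds). The fingers move at their own pace and stop on an object; FORCE is the grip in N (left out, the last holds). Time passes only in rows, so rows that repeat a pose let the fingers close. It gives the time, the measured TCP pose, the force and the opening at its end, in the units of the state.
- manip.get_obs(): the state, without advancing time (a new reading comes with each control period).
- manip.camera(name): name is "side" or "top"; returns (picture, depth): 400x640x3 uint8, red, green, blue; 400x640 float32, m along the optical axis (not along the pixel's ray), 0 where there is no reading.
- manip.camera_model(name): a dict with "intrinsics" (3x3 intrinsics, pixels), "k1" (the pictures are not rectified: a ray, as slopes to the right and down, at radius r is drawn at 1 + k1 r^2 times it, then the intrinsics apply), "R" (3x3) and "t" (3): a world point X has camera coordinates R X + t. Camera axes: x right, y down, z forward; pixel columns grow to the right and rows downward; lengths in m; the calibration is good to about 2 mm. A picture is of the moment at which its call begins. camera_model takes no time and is no camera call.
- manip.hand_in(): hands the job in, once; it reports no verdict.
The state is a dict: "clock": time; "joint_pos": joint angles; "joint_velocities": joint speeds; "tau": joint torques, N m; "position": TCP position; "ee_rot": TCP orientation; "ft_force": force on the tool from outside, world axes, zero at the start; "torque": the same for the moment, N m; "grip_width": opening from 0.0 (shut) to 1.0 (fully open).
Only numpy, scipy, OpenCV 4.12 (cv2) and the standard library are available. Lean on these libraries where they do the work, as an engineer would, in place of code of your own. Each camera call takes 0.05 s, during which the arm holds its last target. There are 200 camera calls.

TASK

Gently push the carton along the dimensioner's deck with your fingers until it sits snug in the zero corner, square, with its long side flush against the back fence and its short side flush against the side fence; slide it only, do not lift or tip it. Then press the green measure key on the console down and let it go. Do not press the white zero key, and leave everything else on the bench where it is.

Things in the scene. Friction and masses are not known exactly. Their poses are not given: they have to be found in the camera images.
- dimensioner: Parcel dimensioner, a fixed rigid machine: steel weigh deck 330 mm deep (x) by 350 mm wide (y), its surface 40 mm above the bench, with two blue fences 22 mm thick, tops 52 mm above the deck: back fence at +x, side fence at +y. An aluminium mast 50 mm square, top 246 mm above the bench, stands just outside their corner. Origin under the deck's centre.
- zero_corner (a point): The zero corner: the point at deck height where the two inner fence faces meet. x points square into the back fence (away from the robot, up to 0.12 rad off), y square into the side fence (to the robot's left), z up. The deck covers x -330..0 mm, y -350..0 mm; the back fence's face is x = 0, the side fence's is y = 0. Yellow graduated strips run along both.
- carton_center (a point): Centre (35 mm above the deck) of the brown taped carton lying on the deck: 140 mm along its x, 180 along its y, 70 tall; white label on top. 0.3 to 0.65 kg, slides with about 1.5 to 5 N of push. It starts clear of both fences, turned up to 0.4 rad from square; its +x face belongs on the back fence, its +y face on the side fence.
- console: Grey plastic console, 150 x 140 x 35 mm, fixed to the bench left or right of the dimensioner, two round keys near its front and a tilted display (up to 80 mm above the bench) along its far edge. Origin under its middle; x from the keys to the display, y to its left. The green key stands at x -25, y +33 mm, the white one at x -25, y -33 mm.
- measure_key_top (a point): Centre of the top of the green round measure key, 28 mm diameter, pressed straight down; its top is 57 mm above the bench and 10 mm above the black ring round it. Axes are the console's.
- measure_key (a joint): Travel of the green measure key in m: 0 released, 0.006 fully down. A spring brings it back up; fully down takes 5 N.
- zero_key_top (a point): Centre of the top of the white zero key, the same size as the green one, 66 mm to its right (-y of the console). Not to be pressed.
- zero_key (a joint): Travel of the white zero key in m: 0 released, 0.006 fully down.
- dispenser: Black desk tape dispenser with a brown roll, 150 x 75 x 96 mm, 1.1 kg, loose on the bench beside the dimensioner, on the other side from the console. Origin under its middle. Leave it alone.
- tape_roll: Loose brown roll of packing tape lying flat, 100 mm across, 48 mm high. Origin at the centre of its underside. Leave it alone.
- marker: Black-capped white marker pen lying on the bench, 135 mm long, 16 mm thick, along its x axis. Origin under its middle. Leave it alone.
- cutter: Yellow box cutter lying on the bench behind the dimensioner, 165 x 26 x 21 mm, along its x axis. Origin under its middle. Leave it alone.
- mug: White mug, 80 mm across, 92 mm high, handle at its +y. Origin at the centre of its underside. Leave it alone.
- scanner: Black and grey pistol-shaped barcode scanner lying on its side, about 185 x 90 x 40 mm. Origin under its middle. Leave it alone.

How it is judged:
On the way, in this order (a step that is already met when the one before it is completed fails the run):
1. the carton sits square in the zero corner, flush against both fences (x of carton_center in the frame of zero_corner between -0.074 and -0.064 m and y of carton_center in the frame of zero_corner between -0.094 and -0.084 m and z of carton_center in the frame of zero_corner below 0.041 m and angle between the x axis of carton_center and the x axis of zero_corner, either way round below 0.03 rad and linear speed of carton below 0.02 m/s), for 0.2 s.
2. the green measure key is pressed down with the carton seated (x of carton_center in the frame of zero_corner between -0.074 and -0.064 m and y of carton_center in the frame of zero_corner between -0.094 and -0.084 m and z of carton_center in the frame of zero_corner below 0.041 m and angle between the x axis of carton_center and the x axis of zero_corner, either way round below 0.03 rad and value of joint measure_key above 0.004 m), for 0.05 s.
At the end, for the whole second after the job is handed in: The carton lies flat and at rest on the deck, its faces within 4 mm of both fences and within 0.03 rad of square; the green key has been pressed (over 4 mm) after that and is up again; the white key is up and nothing else on the bench has moved by 20 mm (x of carton_center in the frame of zero_corner between -0.074 and -0.064 m and y of carton_center in the frame of zero_corner between -0.094 and -0.084 m and z of carton_center in the frame of zero_corner below 0.041 m and angle between the x axis of carton_center and the x axis of zero_corner, either way round below 0.03 rad and linear speed of carton below 0.01 m/s and value of joint each of measure_key, zero_key below 0.002 m and distance of each of dispenser, tape_roll, marker, cutter, mug, scanner from where it was at the start of the episode below 0.02 m); the robot touches nothing.
It fails at once if the carton is lifted more than 8 mm off the deck, or tipped (z of carton_center in the frame of zero_corner above 0.043 m or angle between carton_center's own z axis and vertical above 0.12 rad).
It fails at once if the carton is rammed: it moves faster than 0.4 m/s, or the fingers press it with more than 80 N (linear speed of carton above 0.4 m/s or contact force between the fingers and carton above 80 N).
It fails at once if the measure key is pressed while the carton is not flush in the corner (value of joint measure_key above 0.004 m and not (x of carton_center in the frame of zero_corner between -0.074 and -0.064 m and y of carton_center in the frame of zero_corner between -0.094 and -0.084 m and z of carton_center in the frame of zero_corner below 0.041 m and angle between the x axis of carton_center and the x axis of zero_corner, either way round below 0.03 rad)).
It fails at once if the white zero key is pressed (value of joint zero_key above 0.003 m).
It fails at once if something else on the bench is moved by more than 20 mm (distance of any of dispenser, tape_roll, marker, cutter, mug, scanner from where it was at the start of the episode above 0.02 m).
It also fails if it takes over 67 s, if anything falls off the work surface, if the arm or the gripper's body presses on something with over 40 N, if the wrist force passes 120 N, or if a joint passes its speed limit or range.

## Working session

There is one attempt and no reset: what is moved stays moved. The work goes in short steps, Python scripts to look and compute and a shell command to move; the robot and the scene stay as the last step left them, time stands still between calls to the robot, and variables do not carry over. Pictures are saved under pics/ and viewed, about 8 in all and at most 12, crops included, and the job is handed in when it is done.

```bash
ls; mkdir -p pics; cat > h.py <<'E'
import numpy as np,cv2
from workcell import manip
from scipy.spatial.transform import Rotation as Ro
def cast(name,px,z):
    m=manip.camera_model(name);K=np.array(m["intrinsics"]);R=np.array(m["R"]);t=np.array(m["t"]);k=m["k1"]
    px=np.atleast_2d(np.array(px,float))
    d=np.c_[(px[:,0]-K[0,2])/K[0,0],(px[:,1]-K[1,2])/K[1,1]]
    u=d.copy()
    for _ in range(20): u=d/(1+k*(u**2).sum(1,keepdims=True))
    r=np.c_[u,np.ones(len(u))]@R; c=-R.T@t
    s=(z-c[2])/r[:,2]
    return c+r*s[:,None]
def snap(name,fn):
    p,d=manip.camera(name);cv2.imwrite(f"pics/{fn}.png",p[:,:,::-1]);np.save(f"pics/{fn}_d.npy",d);return p,d
E
python3 - <<'E'
from h import *
for n in("top","side"):
    p,d=snap(n,n+"0");m=manip.camera_model(n);R=np.array(m["R"]);print(n,-R.T@np.array(m["t"]),R[2],m["intrinsics"][0][0])
o=manip.get_obs();print(o["position"],o["ee_rot"],Ro.from_quat(o["ee_rot"]).as_matrix().round(3),o["clock"])
E
```

```text
pics
top [0.28914221 0.01532603 1.39777728] [ 0.19463744  0.01094719 -0.98081416] 519.0598929009459
side [0.42582068 0.98530231 1.22901465] [ 0.08478335 -0.65273235 -0.7528295 ] 469.0926649809022
[ 0.27890744 -0.55895966  0.23060844] [-0.60112313  0.3723654  -0.37161508  0.60157894] [[ 0.446 -0.001  0.895]
 [-0.895  0.001  0.446]
 [-0.001 -1.    -0.   ]] 0.1
```

View pics/top0.png

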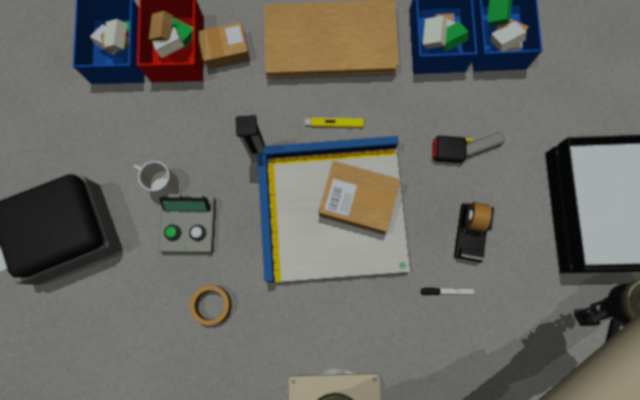

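View pics/side0.png

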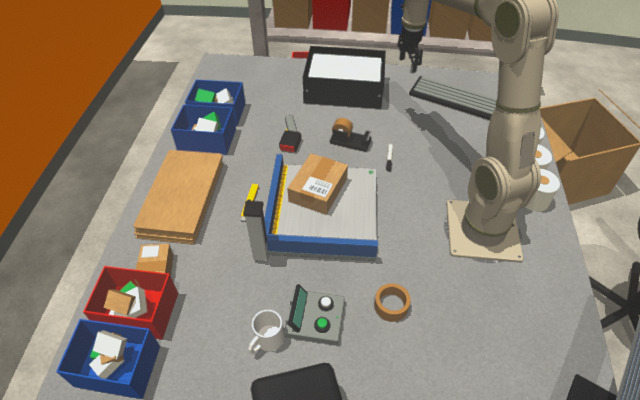

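The top view shows the carton at about (360,197), the zero corner near (268,155), the green key at (171,232), the white key at (197,233), and the roll at (210,305). The side view shows the same layout. Next I'll measure.

```bash
cat >> h.py <<'E'
def cloud(name,d):
    h,w=d.shape;vv,uu=np.mgrid[0:h,0:w];px=np.c_[uu.ravel(),vv.ravel()]
    m=manip.camera_model(name);R=np.array(m["R"]);t=np.array(m["t"]);c=-R.T@t
    p=cast(name,px,0.0)-c; zc=p@R[2]
    return (c+p/zc[:,None]*d.ravel()[:,None]).reshape(h,w,3)
def rect(name,mask,z):
    cs,_=cv2.findContours(mask.astype(np.uint8),cv2.RETR_EXTERNAL,cv2.CHAIN_APPROX_NONE)
    c=max(cs,key=cv2.contourArea)[:,0,:]
    w=cast(name,c,z)[:,:2]
    return cv2.minAreaRect((w*1000).astype(np.float32)),w
def carton(name,p,d,box=(0.3,0.75,-0.3,0.2)):
    P=cloud(name,d)
    b=(P[...,0]>box[0])&(P[...,0]<box[1])&(P[...,1]>box[2])&(P[...,1]<box[3])
    return b&(abs(P[...,2]-.11)<.009),P
E
python3 - <<'E'
from h import *
for n in("top","side"):
    p=cv2.imread(f"pics/{n}0.png");d=np.load(f"pics/{n}0_d.npy")
    m,P=carton(n,p,d)
    hsv=cv2.cvtColor(p,cv2.COLOR_BGR2HSV)
    blue=(hsv[...,0]>100)&(hsv[...,0]<120)&(hsv[...,1]>120)
    m&=~blue
    m=cv2.morphologyEx(m.astype(np.uint8),cv2.MORPH_OPEN,np.ones((5,5)))
    r,w=rect(n,m,.11);print(n,"carton",r, P[m>0][:,2].mean())
    print(cv2.boxPoints(r).round())
    f=blue&(abs(P[...,2]-.092)<.008)&(P[...,0]<.75)&(P[...,0]>.3)&(abs(P[...,1])<.3)
    w=cast(n,np.argwhere(f)[:,::-1],.092)
    print("fence ext",w.min(0),w.max(0),len(w))
    # side-fence: points with low x ; back fence: points with low y
    y0=w[:,1].max();
    S=w[(w[:,1]>y0-.06)&(w[:,0]<w[:,0].max()-.08)];B=w[(w[:,1]<y0-.08)]
    for nm,A in(("side",S),("back",B)):
        v=cv2.fitLine(A[:,:2].astype(np.float32),cv2.DIST_HUBER,0,.001,.001).ravel()
        print(nm,v,np.degrees(np.arctan2(v[1],v[0])),len(A))
    for nm,q in(("green",(hsv[...,0]>45)&(hsv[...,0]<80)&(hsv[...,1]>120)&(P[...,1]>.2)&(P[...,0]<.6)&(P[...,0]>.2)&(abs(P[...,2]-.055)<.012)),):
        cs,_=cv2.findContours(q.astype(np.uint8),cv2.RETR_EXTERNAL,cv2.CHAIN_APPROX_NONE)
        if cs:
            c=max(cs,key=cv2.contourArea);print(nm,cv2.minAreaRect(c),cast(n,[cv2.minAreaRect(c)[0]],.057))
    wh=(hsv[...,2]>165)&(hsv[...,1]<40)&(P[...,1]>.2)&(P[...,1]<.4)&(P[...,0]<.45)&(abs(P[...,2]-.055)<.012)
    if wh.any(): print("white",cast(n,[np.argwhere(wh)[:,::-1].mean(0)],.057),wh.sum())
    R=P[(P[...,2]>.035)&(P[...,2]<.06)&(P[...,0]<.3)&(P[...,0]>.05)&(P[...,1]>.1)&(P[...,1]<.5)]
    if len(R):print("roll",R.min(0),R.max(0))
E
```

```text
top carton ((557.213623046875, -77.52250671386719), (183.1531219482422, 141.406494140625), 72.59747314453125) 0.1107805462582729
[[ 462. -144.]
 [ 597. -186.]
 [ 652.  -11.]
 [ 517.   31.]]
fence ext [ 0.35173687 -0.18437476  0.092     ] [0.71636003 0.18293529 0.092     ] 2117
side [0.9987511  0.04996223 0.49151447 0.16311805] 2.8638175 858
back [ 0.04947902 -0.9987752   0.69971186 -0.03903395] -87.163895 909
green ((170.75, 231.75001525878906), (10.60660171508789, 11.31370735168457), 45.0) [[0.48867882 0.41332893 0.057     ]]
roll [0.25112529 0.26314839 0.03506068] [0.29991185 0.36207461 0.05699941]
side carton ((557.213134765625, -74.58062744140625), (188.51551818847656, 141.94671630859375), 72.3205795288086) 0.10950614861682832
[[ 461. -143.]
 [ 596. -186.]
 [ 653.   -6.]
 [ 518.   37.]]
fence ext [ 0.35545322 -0.1788784   0.092     ] [0.7159336  0.18409384 0.092     ] 1006
side [0.9987548  0.04988787 0.4959776  0.1675329 ] 2.8595514 519
back [ 0.04800079 -0.9988473   0.7000443  -0.02827498] -87.248695 381
green ((321.5, 322.5), (9.0, 9.0), 90.0) [[0.48897303 0.41601665 0.057     ]]
roll [0.24884921 0.26571108 0.03511954] [0.29995154 0.36527861 0.0541587 ]
```

```bash
python3 -m pendant '{"offset":[[-0.2,0,0.18],[-0.4,0,0.36],[-0.6,0,0.54],[-0.8,0,0.72],[-0.91,0,0.83],[-0.91,0,0.83]],"turn":[[0,0.1,0],[0,0.25,0],[0,0.4,0],[0,0.526,0],[0,0.526,0],[0,0.526,0]]}' 100
cat >> h.py <<'E'
ex=np.array([.99877,.0497]);ey=np.array([-.0497,.99877]);Z0=np.array([.6859,.1296])
def st():
    o=manip.get_obs();M=Ro.from_quat(o["ee_rot"]).as_matrix();p=np.array(o["position"])
    print("clk",round(o["clock"],2),"pos",p.round(4),"zc",(np.array([ex@p[:2],ey@p[:2]])-Z0).round(4),"F",np.array(o["ft_force"]).round(1),"\nM",M.round(3).tolist())
    return p,M
def go(x,y,z): # target in zero-corner deck xy, world z -> tool shift units
    p,M=st();w=ex*(x+Z0[0])+ey*(y+Z0[1]);print("rows:",(M.T@(np.array([*w,z])-p)/.2).round(3))
E
python3 -c "
from h import *
go(-.276,-.233,.2)"
```

```text
clock: 0.85
position: [0.3471, -0.3198, 0.2309]
ee_rot: [-0.513, 0.487, -0.486, 0.513]
ft_force: [-1.2, -0.4, 0.2]
grip_width: 0.998
clk 0.85 pos [ 0.3471 -0.3198  0.2309] zc [-0.3551 -0.4663] F [-1.2 -0.4  0.2] 
M [[0.054, -0.001, 0.999], [-0.999, 0.001, 0.054], [-0.001, -1.0, -0.0]]
rows: [-1.165  0.156  0.4  ]
```

```bash
python3 -m pendant '{"offset":[[-0.25,0,0.1],[-0.5,0,0.2],[-0.75,0,0.3],[-1,0,0.4],[-1,0,0.4]],"turn":[[0,0,0],[0,0,0],[0,0,0],[0,0,0],[0,0,0]]}'
python3 -c "
from h import *
go(-.276,-.233,.062)"
```

```text
clock: 1.48
position: [0.4172, -0.1131, 0.2312]
ee_rot: [-0.514, 0.485, -0.485, 0.515]
ft_force: [0.1, -0.7, -0.6]
grip_width: 1.003
clk 1.48 pos [ 0.4172 -0.1131  0.2312] zc [-0.2748 -0.2633] F [ 0.1 -0.7 -0.6] 
M [[0.059, -0.0, 0.998], [-0.998, 0.002, 0.059], [-0.002, -1.0, -0.0]]
rows: [-0.15   0.846 -0.005]
```

```bash
python3 -m pendant '{"offset":[[-0.15,0.25,0],[-0.15,0.5,0],[-0.15,0.7,0],[-0.15,0.846,0],[-0.15,0.846,0]],"turn":[[0,0,0],[0,0,0],[0,0,0],[0,0,0],[0,0,0]]}'
python3 -m pendant '{"offset":[[0,0,0.05],[0,0,0.1],[0,0,0.15],[0,0,0.2],[0,0,0.25],[0,0,0.3],[0,0,0.35],[0,0,0.4],[0,0,0.4]],"turn":[[0,0,0],[0,0,0],[0,0,0],[0,0,0],[0,0,0],[0,0,0],[0,0,0],[0,0,0],[0,0,0]]}'
cat > look.py <<'E'
import sys
from h import *
st()
for n in("top","side"):
    p,d=snap(n,n+sys.argv[1]);p=p[:,:,::-1]
    m,P=carton(n,p,d);hsv=cv2.cvtColor(np.ascontiguousarray(p),cv2.COLOR_BGR2HSV)
    m&=~((hsv[...,0]>100)&(hsv[...,0]<130)&(hsv[...,1]>100))
    m&=(hsv[...,2]>70)
    m=cv2.morphologyEx(m.astype(np.uint8),cv2.MORPH_OPEN,np.ones((5,5)))
    r,w=rect(n,m,.11);b=cv2.boxPoints(r)/1000
    c=np.array(r[0])/1000
    print(n,"centre zc",(np.array([ex@c,ey@c])-Z0).round(4),"size",np.round(r[1]),"ang",round(r[2],1))
E
python3 look.py 1
```

```text
clock: 2.1
position: [0.4138, -0.0838, 0.0603]
ee_rot: [0.515, -0.487, 0.484, -0.514]
ft_force: [-0.0, 0.1, 0.7]
grip_width: 1.001
clock: 3.22
position: [0.4948, -0.0787, 0.0601]
ee_rot: [-0.514, 0.487, -0.484, 0.514]
ft_force: [-0.2, 0.8, -0.5]
grip_width: 0.998
clk 3.23 pos [ 0.4948 -0.0787  0.0601] zc [-0.1957 -0.2328] F [-0.2  0.8 -0.5] 
M [[0.058, -0.003, 0.998], [-0.998, 0.003, 0.058], [-0.004, -1.0, -0.003]]
top centre zc [-0.1021 -0.2273] size [182. 141.] ang 81.3
side centre zc [-0.1026 -0.225 ] size [188. 142.] ang 81.3
```

View pics/top1.png

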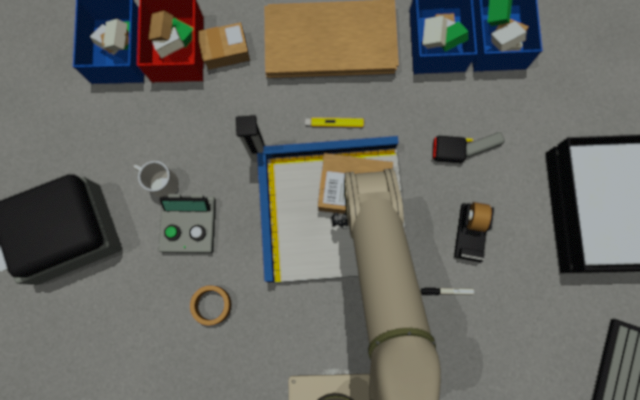

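The picture shows the carton at about (350,185), being pushed forward and turning as wanted. I'll continue the push.

```bash
python3 -m pendant '{"offset":[[0,0,0.04],[0,0,0.08],[0,0,0.12],[0,0,0.15],[0,0,0.18],[0,0,0.2],[0,0,0.215],[0,0,0.22],[0,0,0.22]],"turn":[[0,0,0],[0,0,0],[0,0,0],[0,0,0],[0,0,0],[0,0,0],[0,0,0],[0,0,0],[0,0,0]]}'
python3 look.py 2
```

```text
clock: 4.45
position: [0.5379, -0.0762, 0.0599]
ee_rot: [0.514, -0.487, 0.483, -0.514]
ft_force: [-1.1, -0.7, -0.9]
grip_width: 0.997
clk 4.45 pos [ 0.5379 -0.0762  0.0599] zc [-0.1524 -0.2324] F [-1.1 -0.7 -0.9] 
M [[0.058, -0.004, 0.998], [-0.998, 0.003, 0.058], [-0.004, -1.0, -0.003]]
top centre zc [-0.0695 -0.1664] size [ 88. 142.] ang 88.4
side centre zc [-0.0694 -0.213 ] size [138. 186.] ang 2.3
```

```bash
python3 -m pendant '{"offset":[[0,0,0.01],[0,0,0.02],[0,0,0.03],[0,0,0.03]],"turn":[[0,0,0],[0,0,0],[0,0,0],[0,0,0]]}'
python3 look.py 3
```

```text
clock: 5.05
position: [0.5407, -0.0762, 0.0597]
ee_rot: [0.516, -0.489, 0.482, -0.512]
ft_force: [-20.8, -0.5, 14.9]
grip_width: 0.999
clk 5.05 pos [ 0.5407 -0.0762  0.0597] zc [-0.1497 -0.2326] F [-20.8  -0.5  14.9] 
M [[0.057, -0.011, 0.998], [-0.998, 0.003, 0.057], [-0.003, -1.0, -0.011]]
top centre zc [-0.069  -0.1585] size [142.  73.] ang 0.8
side centre zc [-0.0683 -0.2119] size [140. 186.] ang 3.3
```

```bash
python3 -m pendant '{"offset":[[0,0,-0.03],[0,0,-0.1],[0,0,-0.15],[0,-0.3,-0.15],[0,-0.6,-0.15],[0,-0.6,-0.15]],"turn":[[0,0,0],[0,0,0],[0,0,0],[0,0,0],[0,0,0],[0,0,0]]}'
python3 -c "
from h import *
print(np.round(manip.get_obs()['joint_pos'],2))
go(-.08,-.338,.18)"; python3 look.py 4
```

```text
clock: 5.9
position: [0.5144, -0.0783, 0.1849]
ee_rot: [0.514, -0.486, 0.485, -0.514]
ft_force: [-0.1, 0.6, -0.5]
grip_width: 1.005
[ 0.53  0.17 -0.51  1.77  0.09  1.22 -1.52]
clk 5.9 pos [ 0.5144 -0.0783  0.1849] zc [-0.176  -0.2333] F [-0.1  0.6 -0.5] 
M [[0.057, -0.002, 0.998], [-0.998, 0.001, 0.057], [-0.001, -1.0, -0.002]]
rows: [0.527 0.023 0.476]
clk 5.9 pos [ 0.5144 -0.0783  0.1849] zc [-0.176  -0.2333] F [-0.1  0.6 -0.5] 
M [[0.057, -0.002, 0.998], [-0.998, 0.001, 0.057], [-0.001, -1.0, -0.002]]
top centre zc [-0.069  -0.1624] size [ 83. 142.] ang 89.5
side centre zc [-0.0691 -0.2119] size [140. 187.] ang 2.8
```

```bash
python3 -m pendant '{"offset":[[0.1,0,0.05],[0.2,0,0.15],[0.35,0,0.25],[0.53,0,0.35],[0.53,0,0.47],[0.53,0,0.47]],"turn":[[0,-0.2,0],[0,-0.4,0],[0,-0.6,0],[0,-0.8,0],[0,-1,0],[0,-1,0]]}'
python3 -m pendant '{"offset":[[0,0,0],[0,0,0],[0,0,0],[0,0,0],[0,0,0],[0,0,0]],"turn":[[0,-0.2,0],[0,-0.4,0],[0,-0.6,0],[0,-0.8,0],[0,-1,0],[0,-1,0]]}'
python3 -c "
from h import *
go(-.08,-.338,.062)"; python3 look.py 5
```

```text
clock: 6.75
position: [0.6117, -0.1781, 0.1766]
ee_rot: [0.661, -0.256, 0.247, -0.661]
ft_force: [0.9, 0.3, -0.9]
grip_width: 0.999
clock: 7.5
position: [0.6107, -0.1778, 0.1756]
ee_rot: [-0.705, -0.015, 0.025, 0.709]
ft_force: [-0.7, 0.2, -0.1]
grip_width: 1.0
clk 7.5 pos [ 0.6107 -0.1778  0.1756] zc [-0.0848 -0.3375] F [-0.7  0.2 -0.1] 
M [[0.998, -0.014, -0.056], [0.056, 0.005, 0.998], [-0.014, -1.0, 0.006]]
rows: [ 0.032  0.568 -0.006]
clk 7.5 pos [ 0.6107 -0.1778  0.1756] zc [-0.0848 -0.3375] F [-0.7  0.2 -0.1] 
M [[0.998, -0.014, -0.056], [0.056, 0.005, 0.998], [-0.014, -1.0, 0.006]]
top centre zc [-0.0689 -0.2148] size [141. 183.] ang 2.5
side centre zc [-0.0692 -0.2127] size [140. 186.] ang 2.8
```

View pics/side5.png

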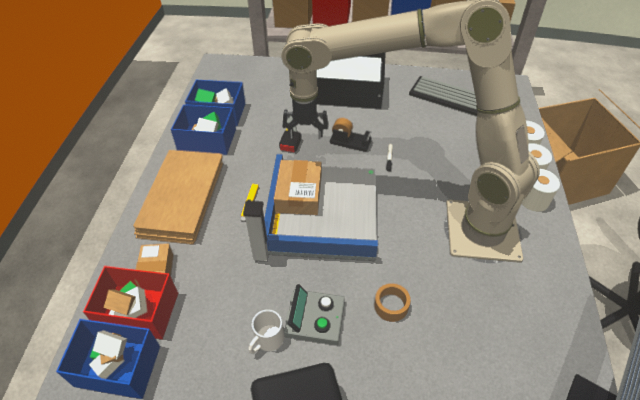

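The side view shows the carton at (298,187), flush and square on the back fence, with the gripper beyond its -y face. I'll descend and push +y.

```bash
python3 -m pendant '{"offset":[[0.02,0.2,0],[0.035,0.4,0],[0.035,0.5,0],[0.035,0.565,0],[0.035,0.565,0]],"turn":[[0,0,0],[0,0,0],[0,0,0],[0,0,0],[0,0,0]]}'
python3 -m pendant '{"offset":[[0,0,0.06],[0,0,0.12],[0,0,0.18],[0,0,0.24],[0,0,0.3],[0,0,0.36],[0,0,0.42],[0,0,0.48],[0,0,0.54],[0,0,0.6],[0,0,0.64],[0,0,0.64]],"turn":[[0,0,0],[0,0,0],[0,0,0],[0,0,0],[0,0,0],[0,0,0],[0,0,0],[0,0,0],[0,0,0],[0,0,0],[0,0,0],[0,0,0]]}'
python3 look.py 6
```

```text
clock: 8.22
position: [0.6165, -0.177, 0.0629]
ee_rot: [-0.705, -0.014, 0.023, 0.709]
ft_force: [0.4, -0.2, 0.8]
grip_width: 1.003
clock: 9.72
position: [0.6094, -0.0475, 0.0634]
ee_rot: [-0.705, -0.014, 0.024, 0.709]
ft_force: [0.3, -0.5, -0.7]
grip_width: 0.999
clk 9.72 pos [ 0.6094 -0.0475  0.0634] zc [-0.0796 -0.2074] F [ 0.3 -0.5 -0.7] 
M [[0.998, -0.014, -0.055], [0.055, 0.006, 0.998], [-0.014, -1.0, 0.006]]
top centre zc [-0.0711 -0.1022] size [141. 180.] ang 3.2
side centre zc [-0.0711 -0.102 ] size [140. 187.] ang 3.1
```

```bash
python3 -m pendant '{"offset":[[0,0,0.02],[0,0,0.04],[0,0,0.055],[0,0,0.055]],"turn":[[0,0,0],[0,0,0],[0,0,0],[0,0,0]]}'
python3 -m pendant '{"offset":[[0,0,0.01],[0,0,0.02],[0,0,0.025],[0,0,0.025]],"turn":[[0,0,0],[0,0,0],[0,0,0],[0,0,0]]}'
python3 look.py 7
```

```text
clock: 10.32
position: [0.6089, -0.0371, 0.0634]
ee_rot: [-0.705, -0.014, 0.024, 0.709]
ft_force: [0.4, 0.4, 0.1]
grip_width: 0.998
clock: 10.82
position: [0.6085, -0.0347, 0.0635]
ee_rot: [-0.706, -0.013, 0.023, 0.708]
ft_force: [-1.7, -8.5, 1.5]
grip_width: 0.998
clk 10.82 pos [ 0.6085 -0.0347  0.0635] zc [-0.0799 -0.1945] F [-1.7 -8.5  1.5] 
M [[0.999, -0.014, -0.052], [0.052, 0.003, 0.999], [-0.014, -1.0, 0.003]]
top centre zc [-0.071  -0.0887] size [141. 177.] ang 3.0
side centre zc [-0.0714 -0.0906] size [140. 186.] ang 3.1
```

```bash
python3 -m pendant '{"offset":[[0,0,0.01],[0,0,0.015],[0,0,0.015]],"turn":[[0,0,0],[0,0,0],[0,0,0]]}'
python3 -m pendant '{"offset":[[0,0,-0.05],[0,0,-0.15],[0,0,-0.2],[0,-0.3,-0.2],[0,-0.6,-0.2],[0,-0.6,-0.2]],"turn":[[0,0,0],[0,0,0],[0,0,0],[0,0,0],[0,0,0],[0,0,0]]}'
python3 look.py 8; python3 -c "
from h import *
go(-.2,-.10,.185)"
```

```text
clock: 11.3
position: [0.6081, -0.0346, 0.0635]
ee_rot: [0.707, 0.012, -0.023, -0.707]
ft_force: [-2.6, -9.1, 1.4]
grip_width: 1.003
clock: 12.05
position: [0.6146, -0.0745, 0.1888]
ee_rot: [0.707, 0.015, -0.02, -0.707]
ft_force: [0.7, -0.2, -1.0]
grip_width: 1.005
clk 12.05 pos [ 0.6146 -0.0745  0.1888] zc [-0.0758 -0.2345] F [ 0.7 -0.2 -1. ] 
M [[0.999, -0.007, -0.049], [0.049, -0.001, 0.999], [-0.007, -1.0, -0.001]]
top centre zc [-0.0713 -0.0904] size [141. 181.] ang 2.8
side centre zc [-0.0713 -0.0899] size [140. 187.] ang 2.9
clk 12.15 pos [ 0.6121 -0.0749  0.1838] zc [-0.0783 -0.2348] F [-0.  -0.4 -0.5] 
M [[0.999, -0.014, -0.049], [0.049, -0.001, 0.999], [-0.014, -1.0, -0.0]]
rows: [-0.609  0.002  0.674]
```

```bash
python3 -m pendant '{"offset":[[-0.15,0,0.15],[-0.3,0,0.3],[-0.45,0,0.45],[-0.6,0,0.6],[-0.6,0,0.67],[-0.6,0,0.67]],"turn":[[0,0.2,0],[0,0.4,0],[0,0.6,0],[0,0.8,0],[0,1,0],[0,1,0]]}'
python3 -m pendant '{"offset":[[0,0,0],[0,0,0],[0,0,0],[0,0,0],[0,0,0],[0,0,0]],"turn":[[0,0.2,0],[0,0.4,0],[0,0.6,0],[0,0.8,0],[0,1,0],[0,1,0]]}'
python3 -c "
from h import *
go(-.185,-.10,.062)"
```

```text
clock: 12.9
position: [0.4849, 0.0535, 0.1845]
ee_rot: [0.662, -0.259, 0.248, -0.658]
ft_force: [-0.6, -1.4, 0.5]
grip_width: 1.003
clock: 13.65
position: [0.4848, 0.0525, 0.1836]
ee_rot: [0.518, -0.49, 0.482, -0.509]
ft_force: [-0.3, -0.6, 0.4]
grip_width: 1.0
clk 13.65 pos [0.4848 0.0525 0.1836] zc [-0.1991 -0.1013] F [-0.3 -0.6  0.4] 
M [[0.055, -0.017, 0.998], [-0.998, -0.001, 0.055], [-0.0, -1.0, -0.017]]
rows: [-0.006  0.607  0.081]
```

```bash
python3 -m pendant '{"offset":[[0,0.25,0],[0,0.45,0],[0,0.6,0],[0,0.6,0.05],[0,0.6,0.1],[0,0.6,0.15],[0,0.6,0.19],[0,0.6,0.215],[0,0.6,0.23],[0,0.6,0.24],[0,0.6,0.24]],"turn":[[0,0,0],[0,0,0],[0,0,0],[0,0,0],[0,0,0],[0,0,0],[0,0,0],[0,0,0],[0,0,0],[0,0,0],[0,0,0]]}'
python3 look.py 9
```

```text
clock: 15.02
position: [0.5306, 0.0551, 0.0628]
ee_rot: [0.518, -0.49, 0.482, -0.509]
ft_force: [0.0, 0.4, 0.5]
grip_width: 1.0
clk 15.03 pos [0.5306 0.0551 0.0628] zc [-0.1532 -0.101 ] F [0.  0.4 0.5] 
M [[0.055, -0.017, 0.998], [-0.998, -0.001, 0.055], [-0.0, -1.0, -0.017]]
top centre zc [-0.0898 -0.0163] size [104.  32.] ang 3.4
side centre zc [-0.066 -0.089] size [137. 189.] ang 6.6
```

```bash
python3 -m pendant '{"offset":[[0,0,0.01],[0,0,0.02],[0,0,0.025],[0,0,0.025]],"turn":[[0,0,0],[0,0,0],[0,0,0],[0,0,0]]}'
python3 -m pendant '{"offset":[[0,0,0],[0,0,0]],"turn":[[0,0,0],[0,0,0]]}'
python3 look.py 10
```

```text
clock: 15.62
position: [0.5339, 0.0548, 0.0624]
ee_rot: [0.519, -0.491, 0.481, -0.508]
ft_force: [-9.6, -1.9, 7.0]
grip_width: 0.999
clock: 15.88
position: [0.5337, 0.0547, 0.0623]
ee_rot: [0.519, -0.491, 0.481, -0.508]
ft_force: [-2.0, -0.4, 0.5]
grip_width: 1.001
clk 15.88 pos [0.5337 0.0547 0.0623] zc [-0.1501 -0.1015] F [-2.  -0.4  0.5] 
M [[0.054, -0.021, 0.998], [-0.999, -0.002, 0.054], [0.001, -1.0, -0.022]]
top centre zc [-0.1006 -0.0159] size [77. 30.] ang 3.1
side centre zc [-0.0646 -0.0907] size [139. 186.] ang 6.6
```

View pics/side10.png

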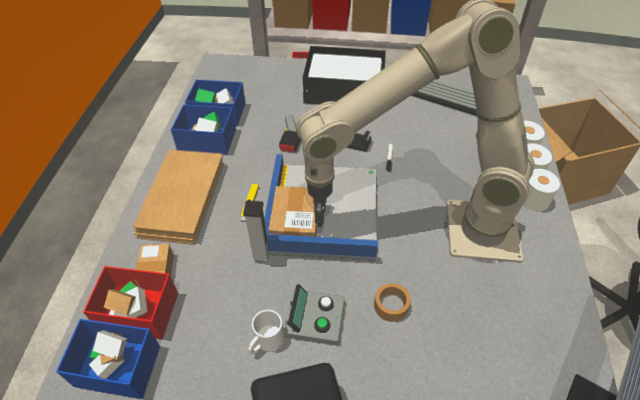

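The side view shows the carton at (292,210) in the corner with fingers still against it; the hand hides part of it. The push stopped at the same fingertip x as the earlier flush push. Backing off, rechecking, and shutting the gripper.

```bash
python3 -m pendant '{"offset":[[0,0,-0.05],[0,0,-0.15],[0,0,-0.2],[0,-0.3,-0.2],[0,-0.6,-0.2],[-0.2,-0.7,-0.2],[-0.5,-0.7,-0.2],[-0.8,-0.7,-0.2],[-0.9,-0.7,-0.2],[-0.9,-0.7,-0.2]],"turn":[[0,0,0],[0,0,0],[0,0,0],[0,0,0],[0,0,0],[0,-0.2,0],[0,-0.4,0],[0,-0.6,0],[0,-0.8,0],[0,-1,0]]}'
python3 -m pendant '{"offset":[[0,0,0]],"turn":[[0,0,0]]}' 0
cat > key.py <<'E'
from h import *
p,M=st();print("rows:",(M.T@(np.array([.4888,.4147,.08])-p)/.2).round(3))
E
python3 look.py 11;python3 key.py
```

```text
clock: 17.23
position: [0.4862, 0.235, 0.2032]
ee_rot: [0.664, -0.257, 0.243, -0.659]
ft_force: [0.5, -0.5, -0.2]
grip_width: 0.997
clock: 17.35
position: [0.4861, 0.2351, 0.2031]
ee_rot: [0.664, -0.257, 0.243, -0.659]
ft_force: [0.3, -0.4, 0.4]
grip_width: 0.817
clk 17.35 pos [0.4861 0.2351 0.2031] zc [-0.1887  0.081 ] F [ 0.3 -0.4  0.4] 
M [[0.75, -0.021, 0.661], [-0.661, -0.001, 0.75], [-0.015, -1.0, -0.015]]
top centre zc [-0.0692 -0.0907] size [141. 181.] ang 3.0
side centre zc [-0.0691 -0.0907] size [140. 186.] ang 3.2
clk 17.45 pos [0.4861 0.235  0.2032] zc [-0.1887  0.081 ] F [-0.8  0.3 -1. ] 
M [[0.748, -0.021, 0.663], [-0.663, -0.001, 0.748], [-0.015, -1.0, -0.014]]
rows: [-0.577  0.615  0.69 ]
```

```bash
python3 -m pendant '{"offset":[[-0.15,0,0.17],[-0.3,0,0.35],[-0.45,0,0.52],[-0.58,0,0.69],[-0.58,0.2,0.69],[-0.58,0.4,0.69],[-0.58,0.56,0.69],[-0.58,0.56,0.69]],"turn":[[0,0,0],[0,0,0],[0,0,0],[0,0,0],[0,0,0],[0,0,0],[0,0,0],[0,0,0]]}' 0
python3 key.py; python3 - <<'E'
from h import *
for n in("top","side"):snap(n,n+"12")
a=cv2.imread("pics/top12.png")[170:270,120:260];b=cv2.imread("pics/side12.png")[260:360,250:390]
cv2.imwrite("pics/c12.png",cv2.resize(np.hstack([a,b]),None,fx=2.8,fy=2.8))
E
```

```text
clock: 18.45
position: [0.4878, 0.4135, 0.0888]
ee_rot: [0.665, -0.259, 0.244, -0.656]
ft_force: [0.3, -0.5, 0.4]
grip_width: 0.001
clk 18.45 pos [0.4878 0.4135 0.0888] zc [-0.1782  0.2592] F [ 0.3 -0.5  0.4] 
M [[0.746, -0.024, 0.665], [-0.665, -0.004, 0.746], [-0.015, -1.0, -0.019]]
rows: [0.001 0.044 0.008]
```

View pics/c12.png

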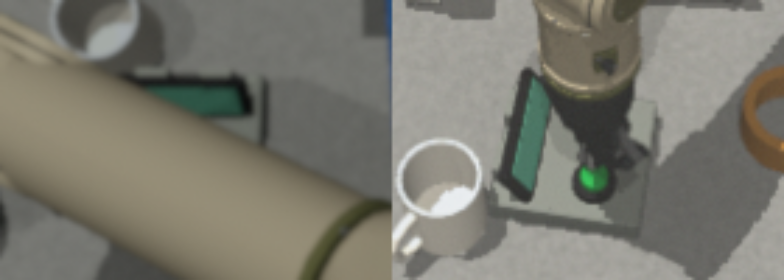

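In the side crop the shut fingers are directly over the green key (crop 593,178); the white key is clear of them. Pressing now.

```bash
python3 -m pendant '{"offset":[[0,0.08,0.008],[0,0.15,0.008],[0,0.17,0.008],[0,0.185,0.008],[0,0.195,0.008],[0,0.195,0.008],[0,0.195,0.008]],"turn":[[0,0,0],[0,0,0],[0,0,0],[0,0,0],[0,0,0],[0,0,0],[0,0,0]]}'
```

```text
clock: 19.42
position: [0.4893, 0.4166, 0.0536]
ee_rot: [0.663, -0.258, 0.245, -0.658]
ft_force: [-2.0, -2.8, 2.2]
grip_width: 0.002
```

```bash
python3 -m pendant '{"offset":[[0,0.015,0],[0,0.03,0],[0,0.045,0],[0,0.045,0]],"turn":[[0,0,0],[0,0,0],[0,0,0],[0,0,0]]}'
```

```text
clock: 19.92
position: [0.4897, 0.4171, 0.0502]
ee_rot: [0.663, -0.257, 0.246, -0.658]
ft_force: [-15.6, -19.7, 53.5]
grip_width: 0.001
```

```bash
python3 -m pendant '{"offset":[[0,-0.06,0],[0,-0.3,0],[0,-0.6,0],[0.2,-0.8,-0.3],[0.4,-0.8,-0.6],[0.6,-0.8,-0.8],[0.6,-0.8,-0.8],[0.6,-0.8,-0.8]],"turn":[[0,0,0],[0,0,0],[0,0,0],[0,0,0],[0,0,0],[0,0,0],[0,0,0],[0,0,0]]}'
python3 look.py 13
python3 - <<'E'
from h import *
for k in("0","13"):
    for n in("top","side"):
        p=cv2.imread(f"pics/{n}{k}.png");d=np.load(f"pics/{n}{k}_d.npy");P=cloud(n,d);hsv=cv2.cvtColor(p,cv2.COLOR_BGR2HSV)
        q=(hsv[...,0]>45)&(hsv[...,0]<80)&(hsv[...,1]>120)&(P[...,1]>.35)&(P[...,1]<.47)&(abs(P[...,0]-.48)<.05)
        print(k,n,"green z",np.median(P[q][:,2]).round(4),q.sum())
E
```

```text
clock: 20.92
position: [0.4764, 0.216, 0.2106]
ee_rot: [0.663, -0.258, 0.248, -0.658]
ft_force: [-0.6, 1.5, 1.4]
grip_width: 0.002
clk 20.93 pos [0.4764 0.216  0.2106] zc [-0.1994  0.0625] F [-0.6  1.5  1.4] 
M [[0.744, -0.016, 0.668], [-0.668, -0.001, 0.744], [-0.011, -1.0, -0.012]]
top centre zc [-0.0692 -0.0907] size [141. 181.] ang 3.1
side centre zc [-0.0691 -0.0901] size [140. 187.] ang 2.9
0 top green z 0.0561 111
0 side green z 0.0563 81
13 top green z 0.0566 112
13 side green z 0.0559 81
```

View pics/side13.png

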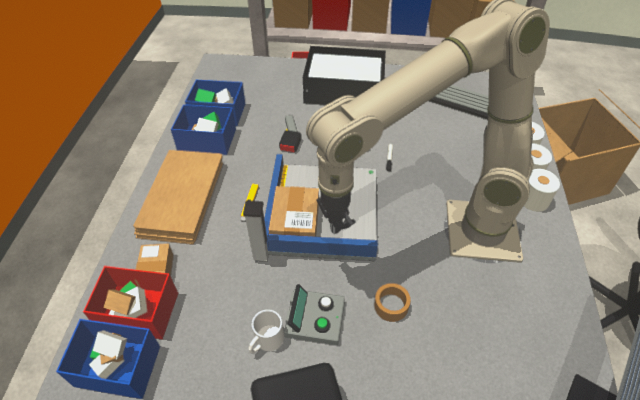

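View pics/top13.png

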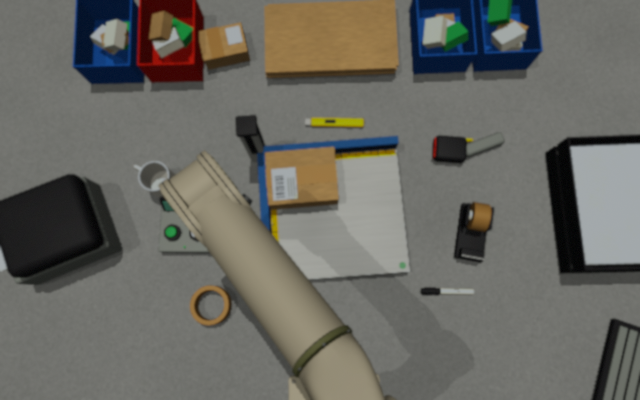

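The carton sits square in the corner (top view 301,177), both keys are up, and the other objects are where they were. The hand is clear, so I'm handing in.

```bash
python3 -c "
from workcell import manip
print(manip.hand_in())"
```

```text
the job is handed in; nothing more can be done
None
```

I pushed the carton into the zero corner with the open fingers and then pressed and released the green measure key with the gripper shut. I handed the job in at about 21 s of the 67 s allowed.

- **Pushing:** I pushed the carton against the back fence, then along it to the side fence. A final nudge took out about 2 mm of gap that had opened at the back fence.
- **Carton:** The last check put its centre at x -0.069 m, y -0.090 m from the zero corner, within about 0.005 rad of square. The ideal is -0.070 and -0.090 m. The two cameras disagreed by about 4 mm on where the side fence is, so I averaged them. That the carton is flush there rests on the push stalling at about 9 N.
- **Green key:** The first press went only about 3.4 mm. Pressing further took it to the bottom, about 6–7 mm at 54 N upward on the wrist, more than the 5 N it needs. It read about 56 mm high afterwards, the same as at the start.
- **Everything else:** In the last pictures the white key looked up and the other objects were where they started, judged by eye rather than measured. The arm was touching nothing when I handed in.

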